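# Dispense a coffee pod with the momentary toggle and top up the tube

## Task

The clear tube beside the pod dispenser is one pod short of its red line. Push the dispenser's spring-centred toggle over to the side of the lane that holds the copper pod, hold it there until that pod has slid out into the tray, and let it spring back to the middle; then pick that pod up and stack it flat on the two pods in the tube, so that the stack reaches the line. Leave the green pod in its lane, and do not move the espresso cup or the counter bell.

Things in the scene. Friction and masses are not known exactly. Their poses are not given: they have to be found in the camera images.
- dispenser: Fixed white dispenser. Origin on the worktop at its middle; z up, -x its front (towards the robot, turned up to 0.3 rad), +y robot's left. Two lanes 46 mm wide at y = +47 and -47 mm slope down 30 deg to the front, a pod in each under a clear cover, behind a blue gate at x = 12 mm; they end at x = -20 mm above a flat tray. Lanes up to 94 mm high, black switch plate between them up to 102 mm.
- toggle (a joint): Toggle angle (rad): 0 in the middle, positive leaning to the dispenser's +y (left), negative to -y (right), stops at +-0.5. A spring returns it to 0 (0.35 Nm/rad, about 4 N at the knob at the stop). Leaning left lowers the left gate, right the right one: from 0.35 rad on the gate is below the lane's floor and the pod slides out; it rises again as the toggle comes back (the other one just rises higher).
- toggle_tip (a point): Top of the toggle's black knob, 148 mm above the worktop. The lever stands upright at x = 45, y = 0 mm of the dispenser; its hinge runs along the dispenser's x, 50 mm below this point. The knob is 12 to 17 mm thick over its 23 mm, the steel stem below it 9 mm.
- copper_pod_mid (a point): Centre of the copper-coloured coffee pod, a hard disc 40 mm in diameter and 20 mm thick, 20 to 42 g, its z along the disc's axis (both faces alike). It starts in the left or the right lane, lying flat on the slope.
- green_pod_mid (a point): Centre of the green pod in the other lane, of the same shape.
- tube: Clear upright tube, fixed; origin on the worktop on its axis, z up. Bore 45 mm, flared to 56 mm at the rim, which is 73.5 mm above the worktop; outside 51 mm (62 mm at the rim); steel foot 84 mm wide, inner floor 4 mm up. Two copper pods lie in it (top at 44 mm); the red line is at 64 mm, the top of a third pod, whose centre is then 54 mm above the worktop.
- cup: White espresso cup, loose, 59 x 83 x 52 mm, origin at the middle of its underside. A bystander.
- copper_pod: The same copper pod; origin at the centre of its underside, z along the disc's axis.
- tray_left (a point): Point on the floor of the steel catch tray in front of the left lane, 4 mm above the worktop, at x = -63, y = 47 mm of the dispenser. The tray reaches from x = -107 to -20 mm and y = -104 to 104 mm, with a lip 10 mm above the worktop at front and sides. A released pod slides down in about a second and comes to rest flat in the tray, usually near the front lip.
- tray_right (a point): The same point in front of the right lane (y = -47 mm).
- counter_bell: Counter bell, loose, 85 mm in diameter and 60 mm high, origin at the middle of its underside. A bystander.

How it is judged:
On the way, in this order (a step that is already met when the one before it is completed fails the run):
1. the toggle is pushed well over and held there (not (value of joint toggle between -0.33 and 0.33 rad)), for 0.3 s.
2. the copper pod lies out in the tray and the toggle, let go, is back in the middle (value of joint toggle between -0.08 and 0.08 rad and x of copper_pod_mid in the frame of dispenser below -0.03 m and z of copper_pod_mid in the frame of dispenser below 0.03 m and contact force between each of the arm, the fingers and toggle below 0.1 N), for 0.2 s.
At the end, for the whole second after the job is handed in: The copper pod lies flat (within 0.12 rad) and still in the tube on the other two, its centre within 6 mm of the tube's axis and 50 to 58 mm above the worktop (its top at the red line within 4 mm); the toggle is back within 0.08 rad of the middle; the green pod is still behind its gate (horizontal distance between copper_pod_mid and tube below 0.006 m and z of copper_pod_mid in the frame of tube between 0.05 and 0.058 m and angle between the z axis of copper_pod_mid and the z axis of tube, either way round below 0.12 rad and linear speed of copper_pod below 0.02 m/s and value of joint toggle between -0.08 and 0.08 rad and x of green_pod_mid in the frame of dispenser above 0.012 m); the robot touches nothing.
It fails at once if the green pod leaves its lane (x of green_pod_mid in the frame of dispenser below 0.012 m).
It fails at once if the espresso cup or the counter bell is moved more than 30 mm (distance of any of cup, counter_bell from where it was at the start of the episode above 0.03 m).
It also fails if it takes over 54 s, if anything falls off the work surface, if the arm or the gripper's body presses on something with over 40 N, if the wrist force passes 120 N, or if a joint passes its speed limit or range.

## Robot

A 6-joint arm with a two-finger parallel gripper is mounted at the origin on a cart in front of the work surface, level with it; the furniture and walls round the work are solid. World frame = base frame: x ahead of the robot, y to its left, z up, the work surface at z = 0. Lengths are in m, angles in rad, forces in N, time in s.
With the tool pointing down it reaches from about 0.325 to 0.9 m from the base axis. Payload 6.1 kg.
Tool frame: the origin (TCP) lies at the very end of the fingers, on their centre line; the grasp point (between the pads) lies 19 mm behind it; z points along the fingers, y is the line along which they close (so a half turn about z gives the same grasp; the last joint's range is limited). The gripper opens to 87 mm and grips with 3 to 60 N. Pads are 19 mm wide; open, the fingers measure 117 mm over their backs; the gripper's body (75 mm by 190 mm) begins 51 mm behind the grasp point.
Start: joints at [1.068, 0.22, 1.526, -0, 1.395, -0.126], TCP at [0.23, 0.581, 0.223] pointing down, gripper open.
Joint ranges: [-2.98, 2.98], [-0.91, 2.08], [0.09, 2.57], [-1.24, 4.39], [0.2, 2.65], [-2.68, 2.68]. Speed limits (rad/s): [2.57, 2.57, 3.01, 3.14, 3.14, 3.14].

## Interface

Orientations are given as a rotation vector (axis times angle).
In Python, from cell import ctrl gives the robot as it stands. The module is installed in compiled form; this text tells all that it offers.
- The arm moves only by the shell command python3 -m handwheel 'ROWS'. ROWS is JSON, a list of rows, each a list of 3 entries, a list of its own where there are three numbers: the shift along the tool's x, y, z each as a share of 50 mm, from -1 to 1, then the turn, a rotation vector about the tool's x, y, z each as a share of 4 degrees, from -1 to 1, then the closure, from 0 (fully open) to 1 (shut). In form: [[[tx, ty, tz], [ax, ay, az], gripper], ...]. A call has 1 to 5 rows; each row shifts and turns the commanded pose from where the row before left it, along the tool's axes as they then stand; what a row does not reach is not made up. A row lasts 1/8 s, in which the tool goes at most 62.5 mm and 10.7 degrees, less where a joint would pass 70% of its speed; a pose out of reach is approached as far as the arm can. A call with a number of a shift or a turn outside -1 to 1 is refused whole. A call with a gripper value outside its range is refused whole. The fingers move at their own pace and stop on an object; the grip force is fixed at half the most. Time passes only in rows, so rows that do not move let the fingers close. It gives the time, the measured TCP pose, the force, the opening and the grip force at its end, in the units of the state.
- ctrl.get_obs(): the state, without advancing time (a new reading comes with each control period).
- ctrl.read_camera(name): name is "side" or "top"; returns the picture (420x560x3 uint8, blue, green, red); there is no depth.
- ctrl.calibration(name): a dict with "intrinsics" (3x3 intrinsics, pixels), "dist_coeffs" ([k1, k2, p1, p2, k3] as OpenCV has them; the pictures are not rectified), "pose" (4x4, takes a point from camera to world coordinates). Camera axes: x right, y down, z forward; pixel columns grow to the right and rows downward; lengths in m; the calibration is good to about 2 mm. A picture is of the moment at which its call begins. calibration takes no time and is no camera call.
- ctrl.hand_in(): hands the job in; it is judged then, once.
The state is a dict: "clock": time; "q": joint angles; "joint_velocities": joint speeds; "joint_efforts": joint torques, N m; "eef_pos": TCP position; "eef_rot": TCP orientation; "contact_force": force on the tool from outside, world axes, zero at the start; "moment": the same for the moment, N m; "opening": finger opening in m; "gripper_force": force on a finger pad.
Only numpy, scipy, OpenCV 4.12 (cv2) and the standard library are available. Lean on these libraries where they do the work, as an engineer would, in place of code of your own. Each camera call takes 0.05 s, during which the arm holds its last target. There are 200 camera calls.

## Working session

There is one attempt and no reset: what is moved stays moved. The work goes in short steps, Python scripts to look and compute and a shell command to move; the robot and the scene stay as the last step left them, time stands still between calls to the robot, and variables do not carry over. Pictures are saved under pics/ and viewed, at most 10 in all, crops included, and the job is handed in when it is done.

```bash
mkdir -p pics; cat > h.py <<'E'
import numpy as np, cv2
from scipy.spatial.transform import Rotation as R
from cell import ctrl
def cal(n):
    c=ctrl.calibration(n); return np.array(c["intrinsics"]),np.array(c["dist_coeffs"]),np.array(c["pose"])
def ray(n,uv):
    K,d,T=cal(n); p=cv2.undistortPoints(np.array([[uv]],float),K,d)[0,0]
    return T[:3,3],T[:3,:3]@np.array([p[0],p[1],1])
def atz(n,uv,z):
    o,v=ray(n,uv); return o+v*(z-o[2])/v[2]
def proj(n,P):
    K,d,T=cal(n); Ti=np.linalg.inv(T)
    return cv2.projectPoints(np.array(P,float).reshape(-1,3),cv2.Rodrigues(Ti[:3,:3])[0],Ti[:3,3],K,d)[0][:,0]
def tri(a,b):
    o1,v1=ray("top",a);o2,v2=ray("side",b)
    s=np.linalg.lstsq(np.c_[v1,-v2],o2-o1,rcond=None)[0]
    p,q=o1+v1*s[0],o2+v2*s[1]; return (p+q)/2,np.linalg.norm(p-q)
def goto(p,yaw=None):
    "shift in tool axes in units of 50 mm; turn in units of 4 deg to tool-down with tool y at yaw"
    o=ctrl.get_obs(); r=R.from_rotvec(o["eef_rot"]); 
    print("pos",np.round(o["eef_pos"],4),"shift",np.round(r.inv().apply(np.array(p)-o["eef_pos"])/.05,3))
    m=r.as_matrix()
    print("tooly yaw deg",np.degrees(np.arctan2(m[1,1],m[0,1])).round(2), "t",o["clock"],"F",np.round(o["contact_force"],1),"open",o["opening"])
    if yaw is not None:
        y=np.array([np.cos(yaw),np.sin(yaw),0]); z=np.array([0,0,-1.]); g=R.from_matrix(np.c_[np.cross(y,z),y,z])
        print("turn",np.round(np.degrees((r.inv()*g).as_rotvec())/4,3))
def snap(n,f):
    im=ctrl.read_camera(n); cv2.imwrite("pics/"+f+".png",im); return im
E
python3 - <<'E'
from h import *
for n in("top","side"):
    snap(n,n+"0"); K,d,T=cal(n); print(n,K[0,0],d,T.round(3))
goto([.23,.581,.223],0)
E
```

```text
top 405.05077383518005 [-0.00255455  0.          0.          0.          0.        ] [[-0.029 -0.993  0.116  0.415]
 [-0.999  0.033  0.032  0.123]
 [-0.035 -0.115 -0.993  1.057]
 [ 0.     0.     0.     1.   ]]
side 492.3481636011567 [-0.05626866  0.          0.          0.          0.        ] [[ 0.993 -0.077  0.087  0.44 ]
 [-0.116 -0.654  0.747 -0.651]
 [-0.001 -0.752 -0.659  0.815]
 [ 0.     0.     0.     1.   ]]
pos [0.2297 0.5806 0.2215] shift [-0.002  0.009 -0.03 ]
tooly yaw deg 68.41 t 0.1 F [-0.2  0.5 -1. ] open 0.0868656704367694
turn [-2.4000e-02  1.3000e-02  1.7102e+01]
```

View pics/top0.png

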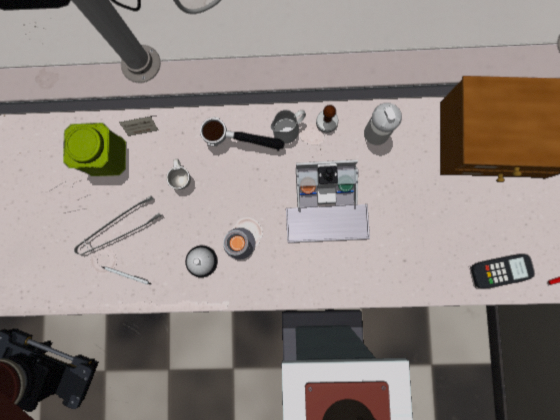

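View pics/side0.png

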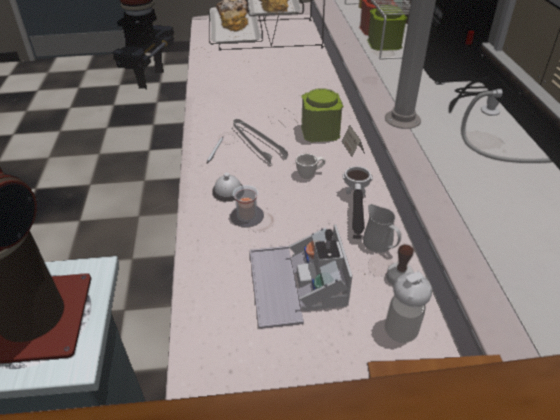

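The top view shows the dispenser at about (327,200) with the copper pod in its left lane at (308,188) and the green at (346,187). The tube is at (237,242), the bell at (201,261) and the cup at (179,178). I'll zoom in on the key parts.

```bash
python3 - <<'E'
from h import *
a=cv2.imread("pics/top0.png")[140:280,180:380]; b=cv2.imread("pics/side0.png")[170:330,200:360]
a=cv2.resize(a,None,fx=4,fy=4,interpolation=cv2.INTER_CUBIC)
b=cv2.resize(b,(600,600),interpolation=cv2.INTER_CUBIC)
cv2.imwrite("pics/c1.png",a);cv2.imwrite("pics/c2.png",b)
E
```

```text
(no output)
```

View pics/c1.png

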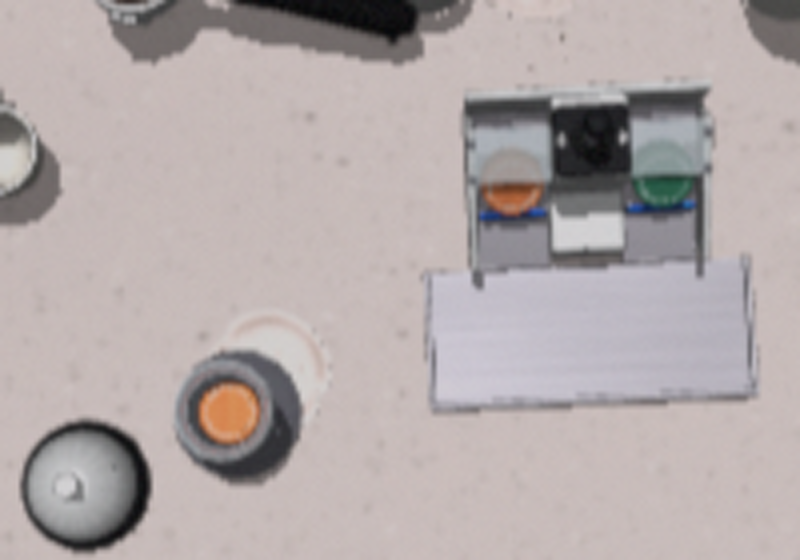

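View pics/c2.png

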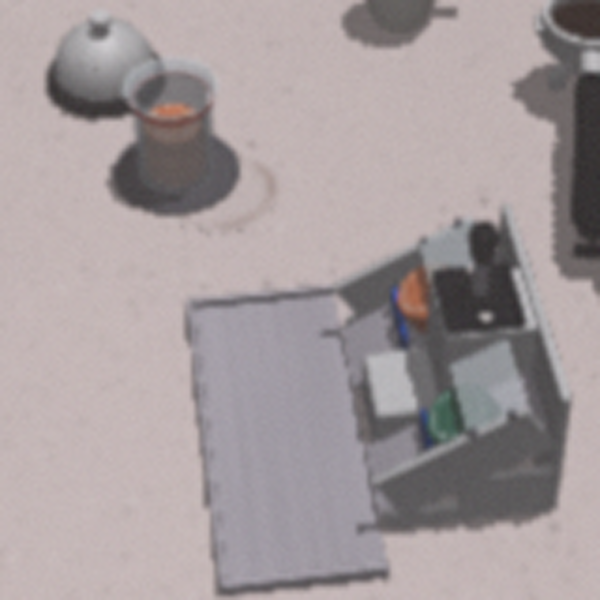

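The crops show copper in the left lane and the toggle knob at about (595,130) in the top crop and (484,228) in the side crop. The tray corners and tube rim are clear, so I'll fit the poses.

```bash
python3 - <<'E'
from h import *
from scipy.optimize import least_squares
t=lambda u,v:(180+(u+.5)/4-.5,140+(v+.5)/4-.5)
s=lambda u,v:(200+(u+.5)/3.75-.5,170+(v+.5)/3.75-.5)
Z=.01
cor=np.array([[-.107,.104,Z],[-.107,-.104,Z],[-.02,-.104,Z],[-.02,.104,Z],[.045,0,.14]])
pt=np.array([t(433,410),t(756,396),t(747,257),t(427,272),t(595,132)])
ps=np.array([s(190,304),s(220,590),s(387,573),s(340,290),s(484,236)])
def W(x):
    c,n=np.cos(x[2]),np.sin(x[2]); return cor@np.array([[c,n,0],[-n,c,0],[0,0,1]])+[x[0],x[1],0]
f=lambda x:np.r_[(proj("top",W(x))-pt).ravel(),(proj("side",W(x))-ps).ravel()]
r=least_squares(f,[.5,0,0]); print("disp",r.x.round(4),r.fun.reshape(-1,2).round(1).tolist())
print("tip",W(r.x)[4],tri(pt[4],ps[4]))
# tube
print("rim top",atz("top",t(224,405),.0735),"pod",atz("top",t(229,412),.044),"foot",atz("top",t(238,417),.004))
print("rim side",atz("side",s(169,90),.0735),"pod", tri(t(229,412),s(171,112)),"foot",atz("side",s(175,172),.004), "bell",atz("top",t(66,487),.06))
c,n=np.cos(r.x[2]),np.sin(r.x[2])
for y in(.15,.06,.03,0,-.03,): 
  P=[r.x[0]+c*.045-n*y,r.x[1]+n*.045+c*y,.14]; print(y,np.round(P,4))
goto([r.x[0]+c*.045-n*-.06,r.x[1]+n*.045+c*-.06,.22],r.x[2]+np.pi/2)
E
```

```text
disp [0.5628 0.028  0.0141] [[0.6, -0.5], [0.9, -0.6], [0.9, 0.5], [0.6, 0.5], [1.9, -1.5], [-0.1, -1.3], [0.5, -1.7], [-0.2, -1.9], [-2.1, -1.2], [-0.1, 1.2]]
tip [0.60774887 0.02861964 0.14      ] (array([0.60678029, 0.03277985, 0.1389533 ]), np.float64(0.00402695796423993))
rim top [0.45751049 0.25844568 0.0735    ] pod [0.45430975 0.2594393  0.044     ] foot [0.45243248 0.25900597 0.004     ]
rim side [0.45217732 0.25314456 0.0735    ] pod (array([0.4533096 , 0.25850031, 0.05082882]), np.float64(0.0014727872007670286)) foot [0.45244221 0.25286864 0.004     ] bell [0.4106704  0.35875523 0.06      ]
0.15 [0.6056 0.1786 0.14  ]
0.06 [0.6069 0.0886 0.14  ]
0.03 [0.6073 0.0586 0.14  ]
0 [0.6077 0.0286 0.14  ]
-0.03 [ 0.6082 -0.0014  0.14  ]
pos [0.2297 0.5806 0.2215] shift [-11.55   -8.593   0.044]
tooly yaw deg 68.41 t 0.1 F [-0.2  0.5 -1. ] open 0.0868656704367694
turn [-0.025 -0.008 -5.6  ]
```

```bash
for i in 1 2; do :; done; python3 -m handwheel '[[[-0.96,-0.716,0],[0,0,0],1],[[-0.96,-0.716,0],[0,0,0],1],[[-0.96,-0.716,0],[0,0,0],1],[[-0.96,-0.716,0],[0,0,0],1],[[-0.96,-0.716,0],[0,0,0],1]]'
python3 -m handwheel '[[[-0.96,-0.716,0],[0,0,0],1],[[-0.96,-0.716,0],[0,0,0],1],[[-0.96,-0.716,0],[0,0,0],1],[[-0.96,-0.716,0],[0,0,0],1],[[-0.96,-0.716,0],[0,0,0],1]]'
python3 -m handwheel '[[[-0.96,-0.716,0],[0,0,-0.8],1],[[-0.96,-0.716,0],[0,0,-0.8],1],[[0,0,0],[0,0,-1],1],[[0,0,0],[0,0,-1],1],[[0,0,0],[0,0,-1],1]]'
python3 -m handwheel '[[[0,0,0],[0,0,-1],1],[[0,0,0],[0,0,0],1]]'
python3 - <<'E'
from h import *
goto([.6085,-.03,.122],np.radians(90.8))
E
```

```text
clock: 0.72
eef_pos: [0.3877, 0.3246, 0.2222]
eef_rot: [-0.588, -3.086, 0.0]
contact_force: [1.0, -0.7, -0.5]
opening: 0.0448
gripper_force: 0.0
clock: 1.35
eef_pos: [0.5451, 0.0699, 0.2222]
eef_rot: [-0.588, -3.086, -0.0]
contact_force: [1.2, 1.1, -0.7]
opening: 0.0018
gripper_force: 0.0
clock: 1.98
eef_pos: [0.61, -0.0287, 0.2217]
eef_rot: [-0.085, -3.139, -0.0]
contact_force: [0.2, 0.3, -0.9]
opening: 0.0002
gripper_force: 0.0
clock: 2.22
eef_pos: [0.61, -0.0284, 0.222]
eef_rot: [0.021, -3.141, -0.0]
contact_force: [0.6, 0.6, 0.3]
opening: 0.0006
gripper_force: 0.0
pos [ 0.61   -0.0284  0.222 ] shift [ 0.028 -0.032  1.999]
tooly yaw deg 90.77 t 2.225 F [0.6 0.6 0.3] open 0.0006272602457614885
turn [ 0.003 -0.014 -0.007]
```

```bash
python3 -m handwheel '[[[0,0,0.7],[0,0,0],1],[[0,0,0.7],[0,0,0],1],[[0,0,0.55],[0,0,0],1],[[0,0.5,0],[0,0,0],1],[[0,0,0],[0,0,0],1]]'
python3 -m handwheel '[[[0,0.1,0],[0,0,0],1],[[0,0.1,0],[0,0,0],1],[[0,0,0],[0,0,0],1]]'
python3 -c "
from h import *
im=snap('side','s1'); cv2.imwrite('pics/s1c.png',cv2.resize(im[170:330,200:380],None,fx=3,fy=3))"
```

```text
clock: 2.85
eef_pos: [0.6094, -0.0022, 0.1242]
eef_rot: [0.023, -3.14, -0.001]
contact_force: [-0.0, -0.1, -0.3]
opening: 0.0001
gripper_force: 0.0
clock: 3.22
eef_pos: [0.61, 0.0067, 0.1254]
eef_rot: [-0.022, 3.141, -0.0]
contact_force: [0.5, -0.2, 0.9]
opening: 0.0003
gripper_force: 0.0
```

View pics/s1c.png

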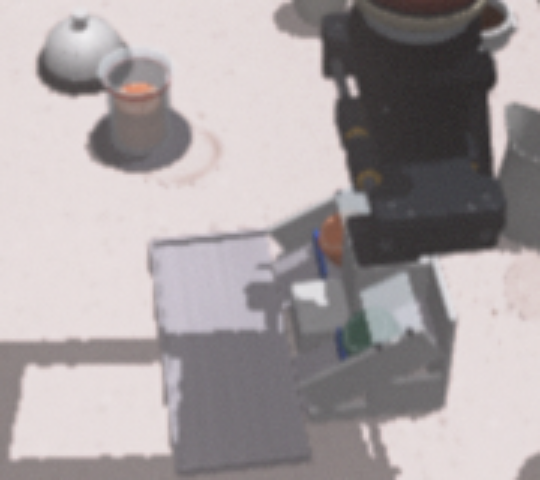

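The gripper is behind the plate and both gates (blue, near (322,250) and (342,345)) are still up. I'll keep pushing left and watch the force.

```bash
python3 -m handwheel '[[[0,0.1,0],[0,0,0],1],[[0,0.1,0],[0,0,0],1],[[0,0,0],[0,0,0],1]]'
python3 -m handwheel '[[[0,0.1,0],[0,0,0],1],[[0,0,0],[0,0,0],1]]'
python3 - <<'E'
from h import *
o=ctrl.get_obs();print(o["contact_force"],o["moment"],o["eef_pos"])
im=snap('side','s2'); cv2.imwrite('pics/s2c.png',cv2.resize(im[170:330,200:380],None,fx=3,fy=3))
a=cv2.imread('pics/s1.png');x=lambda i:((i[:,:,0].astype(int)-i[:,:,2]>50))
for i in(a,im):print(np.argwhere(x(i)[230:300,290:330]).mean(0),x(i)[230:265,290:330].sum(),x(i)[265:300,290:330].sum())
E
```

```text
clock: 3.65
eef_pos: [0.6097, 0.017, 0.1251]
eef_rot: [-0.023, 3.141, -0.0]
contact_force: [-0.2, -0.1, -0.0]
opening: 0.0005
gripper_force: 0.1
clock: 3.9
eef_pos: [0.6097, 0.0217, 0.1252]
eef_rot: [-0.023, 3.141, -0.0]
contact_force: [0.3, -1.0, 0.5]
opening: 0.0005
gripper_force: 0.7
[ 0.31547023 -1.04879208  0.51018701] [-0.16527005  0.06738537  0.00401064] [0.60970145 0.02168502 0.12524194]
[17.5 15. ] 2 0
[30.5 17. ] 2 0
```

```bash
python3 -m handwheel '[[[0,0.1,0],[0,0,0],1],[[0,0.1,0],[0,0,0],1],[[0,0,0],[0,0,0],1]]'
python3 - <<'E'
from h import *
o=ctrl.get_obs();print(o["contact_force"],o["moment"],o["eef_pos"])
im=snap('side','s3'); cv2.imwrite('pics/s3c.png',cv2.resize(im[170:330,200:380],None,fx=3,fy=3))
E
```

```text
clock: 4.32
eef_pos: [0.6094, 0.0311, 0.1244]
eef_rot: [0.023, -3.141, 0.002]
contact_force: [1.7, -4.6, -2.2]
opening: 0.0005
gripper_force: 2.8
[ 1.65095905 -4.62976649 -2.23499615] [-1.01294471 -0.23221153 -0.06407711] [0.60936667 0.03107371 0.1244261 ]
```

View pics/s3c.png

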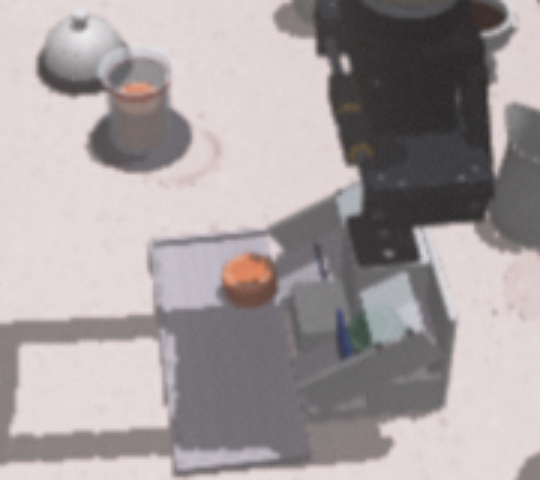

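The left gate is down and the copper pod has slid into the tray at (250,280). The green pod is still at (365,330). I'll hold briefly, then ease the toggle back.

```bash
python3 -m handwheel '[[[0,0,0],[0,0,0],1],[[0,0,0],[0,0,0],1],[[0,0,0],[0,0,0],1],[[0,0,0],[0,0,0],1],[[0,-0.08,0],[0,0,0],1]]'
python3 -m handwheel '[[[0,-0.08,0],[0,0,0],1],[[0,-0.08,0],[0,0,0],1],[[0,-0.08,0],[0,0,0],1],[[0,-0.08,0],[0,0,0],1],[[0,-0.08,0],[0,0,0],1]]'
python3 -m handwheel '[[[0,-0.08,0],[0,0,0],1],[[0,-0.1,0],[0,0,0],1],[[0,-0.3,0],[0,0,0],1],[[0,-0.4,0],[0,0,0],0.6],[[0,0,-0.6],[0,0,0],0.4]]'
python3 -m handwheel '[[[-0.8,0,-0.6],[0,0,0],0.3],[[-0.8,0,-0.6],[0,0,0],0.3],[[-0.8,0,0],[0,0,0],0.3],[[-0.8,0,0],[0,0,0],0.3],[[0,0,0],[0,0,0],0.3]]'
python3 - <<'E'
from h import *
o=ctrl.get_obs();print(o["contact_force"],o["eef_pos"],o["q"])
for n in("side","top"):
    im=snap(n,n+"4"); hsv=cv2.cvtColor(im,cv2.COLOR_BGR2HSV)
    m=cv2.inRange(hsv,(5,110,90),(20,255,255))
    k,l,st,c=cv2.connectedComponentsWithStats(m)
    for i in range(1,k):
        if st[i,4]>25 : print(n,st[i],c[i].round(1),atz(n,c[i],.024).round(4))
a=cv2.imread("pics/top4.png")[140:280,180:380]; b=cv2.imread("pics/side4.png")[170:330,200:400]
cv2.imwrite("pics/c4.png",np.hstack([cv2.resize(a,(400,280)),cv2.resize(b,(350,280))]))
E
```

```text
clock: 5.0
eef_pos: [0.6095, 0.0275, 0.1249]
eef_rot: [-0.023, 3.141, -0.0]
contact_force: [1.2, -2.7, 1.1]
opening: 0.0007
gripper_force: 1.5
clock: 5.62
eef_pos: [0.6097, 0.0075, 0.1249]
eef_rot: [0.022, -3.141, -0.0]
contact_force: [-0.5, 0.0, -0.4]
opening: 0.0005
gripper_force: 0.0
clock: 6.25
eef_pos: [0.6082, -0.0387, 0.1523]
eef_rot: [0.019, -3.136, -0.001]
contact_force: [-0.5, 0.7, -0.2]
opening: 0.0131
gripper_force: 0.0
clock: 6.88
eef_pos: [0.7714, -0.0358, 0.2121]
eef_rot: [0.021, -3.139, -0.0]
contact_force: [-1.2, -0.2, -1.2]
opening: 0.0587
gripper_force: 0.0
[-1.20589356 -0.20440416 -1.19473929] [ 0.77140181 -0.03576259  0.21214288] [-1.48197632e-01  5.86686557e-01  1.06977300e+00 -2.01080601e-04
  1.48759970e+00 -1.73238630e+00]
side [261 258  16  12 127] [268.3 263.5] [0.4901 0.07   0.024 ]
side [    0   355   560    65 19714] [370.3 396. ] [ 0.6347 -0.2554  0.024 ]
top [ 462   76   98   92 8603] [511.1 121. ] [ 0.7471 -0.4543  0.024 ]
top [326 106   7   8  42] [329.3 109.1] [0.7983 0.0119 0.024 ]
top [504 167  28   9  99] [517.  171.2] [ 0.615  -0.4568  0.024 ]
top [497 174   7   8  39] [500.3 177.7] [ 0.5996 -0.4134  0.024 ]
top [302 220  15  15 126] [309.5 227. ] [0.4892 0.0755 0.024 ]
top [230 236  15  15 142] [237.1 242.9] [0.4544 0.2616 0.024 ]
```

View pics/c4.png

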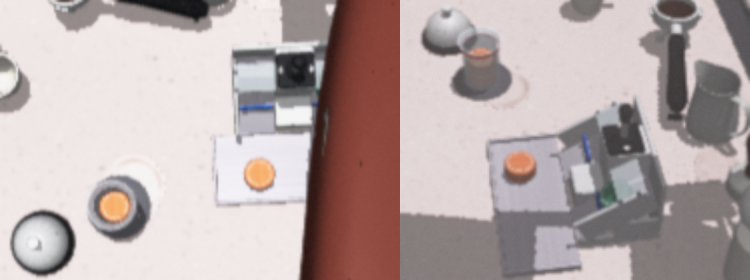

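The pod lies in the tray, the toggle is upright and both gates are up. I withdrew in the wrong x direction, but the way was clear. Next I'll go to the pod.

```bash
python3 -m handwheel '[[[0.95,0.43,0],[0,0,0],0],[[0.95,0.43,0],[0,0,0],0],[[0.95,0.43,0],[0,0,0],0],[[0.95,0.43,0],[0,0,0],0],[[0.95,0.43,0],[0,0,0],0]]'
python3 -m handwheel '[[[0.88,0.04,0],[0,0,0],0],[[0,0,1],[0,0,0],0],[[0,0,1],[0,0,0],0],[[0,0,0.6],[0,0,0],0],[[0,0,0],[0,0,0],0]]'
python3 - <<'E'
from h import *
goto([.4893,.0735,.0145],np.radians(90.8))
E
```

```text
clock: 7.6
eef_pos: [0.5288, 0.07, 0.2157]
eef_rot: [-0.021, 3.14, -0.0]
contact_force: [-0.5, 0.6, -0.1]
opening: 0.0868
gripper_force: 0.0
clock: 8.22
eef_pos: [0.4843, 0.071, 0.0833]
eef_rot: [0.022, -3.137, 0.0]
contact_force: [0.5, -0.1, -0.1]
opening: 0.0871
gripper_force: 0.0
pos [0.4843 0.071  0.0833] shift [-0.107  0.05   1.375]
tooly yaw deg 90.79 t 8.225 F [ 0.5 -0.1 -0.1] open 0.08711881355560826
turn [-0.    -0.065 -0.002]
```

```bash
python3 -m handwheel '[[[-0.1,0.05,0.8],[0,0,0],0],[[0,0,0.4],[0,0,0],0],[[0,0,0.17],[0,0,0],0],[[0,0,0],[0,0,0],0]]'
python3 -m handwheel '[[[0,0,0],[0,0,0],1],[[0,0,0],[0,0,0],1],[[0,0,0],[0,0,0],1],[[0,0,0],[0,0,0],1],[[0,0,0],[0,0,0],1]]'
python3 - <<'E'
from h import *
goto([.454,.257,.16])
E
```

```text
clock: 8.72
eef_pos: [0.4929, 0.0738, 0.0177]
eef_rot: [-0.022, 3.14, -0.0]
contact_force: [-0.3, -0.5, -0.8]
opening: 0.0868
gripper_force: 0.0
clock: 9.35
eef_pos: [0.4923, 0.0739, 0.0165]
eef_rot: [0.022, -3.141, -0.0]
contact_force: [-0.5, 0.5, -0.1]
opening: 0.0449
gripper_force: 0.0
pos [0.4923 0.0739 0.0165] shift [ 0.714  3.672 -2.87 ]
tooly yaw deg 90.81 t 9.35 F [-0.5  0.5 -0.1] open 0.044903399383330045
```

```bash
python3 -m handwheel '[[[0,0,0.03],[0,0,0],1],[[0,0,0],[0,0,0],1],[[0,0,0],[0,0,0],1],[[0,0,0],[0,0,0],1]]'
python3 -m handwheel '[[[0,0,-0.4],[0,0,0],1],[[0,0,-0.8],[0,0,0],1],[[0,0,-1],[0,0,0],1],[[0.2,1,-0.4],[0,0,0],1],[[0.2,1,-0.2],[0,0,0],1]]'
python3 -m handwheel '[[[0.3,1,0],[0,0,0],1],[[0,0.67,0],[0,0,0],1],[[0,0,0],[0,0,0],1],[[0,0,0],[0,0,0],1]]'
python3 - <<'E'
from h import *
goto([.454,.257,.16])
for n in("side","top"):
    im=snap(n,n+"5")
a=cv2.imread("pics/top5.png")[180:300,180:300]; b=cv2.imread("pics/side5.png")[120:240,190:310]
f=lambda i:cv2.resize(i,(400,400),interpolation=cv2.INTER_CUBIC)
cv2.imwrite("pics/c5.png",np.hstack([f(a),f(b)]))
E
```

```text
clock: 9.85
eef_pos: [0.4931, 0.074, 0.0159]
eef_rot: [-0.022, 3.14, -0.0]
contact_force: [-0.8, -0.6, 7.1]
opening: 0.0384
gripper_force: 30.0
clock: 10.48
eef_pos: [0.4718, 0.1745, 0.157]
eef_rot: [-0.019, 3.138, 0.001]
contact_force: [0.6, 0.1, 0.0]
opening: 0.0383
gripper_force: 30.0
clock: 10.98
eef_pos: [0.4545, 0.2563, 0.1546]
eef_rot: [0.023, -3.141, 0.001]
contact_force: [0.3, -0.0, -1.0]
opening: 0.0385
gripper_force: 30.0
pos [0.4545 0.2563 0.1546] shift [ 0.01   0.013 -0.108]
tooly yaw deg 90.84 t 10.975 F [ 0.3 -0.  -1. ] open 0.03849125922406547
```

View pics/c5.png

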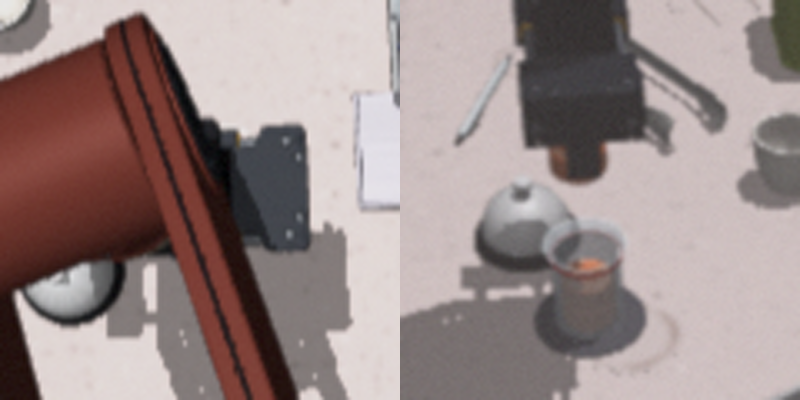

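The side view shows the pod held level under the gripper at about (578,160), above the tube rim at (585,243). The top view is blocked by the arm. I'll use the held pod, whose pose I know, to measure the side camera's bias.

```bash
python3 - <<'E'
from h import *
im=cv2.imread("pics/side5.png"); hsv=cv2.cvtColor(im,cv2.COLOR_BGR2HSV)
m=cv2.inRange(hsv,(0,90,40),(20,255,255)); 
sub=m[150:182,225:262]; 
for i,r in enumerate(sub):
    w=np.where(r)[0]
    if len(w): print(150+i,225+w.min(),225+w.max(),len(w),end="; ")
p=np.array([.4545,.2563]); a=np.linspace(0,2*np.pi,200)
zb=.1546-.0119
c=np.c_[p[0]+.02*np.cos(a),p[1]+.02*np.sin(a)]
B=proj("side",np.c_[c,np.full(200,zb)]);print("\npred bottom: umin,umax,vmax",B[:,0].min(),B[:,0].max(),B[:,1].max())
c=np.c_[.4523+.031*np.cos(a),.253+.031*np.sin(a)]
B=proj("side",np.c_[c,np.full(200,.0735)]);print("rim pred",B.min(0),B.max(0))
# tube glass/rim region profile: pods inside & red line
for dx,dy in((.01,0),(0,.01),):
  print(proj("side",[p[0]+dx,p[1]+dy,zb])-proj("side",[*p,zb]))
o=ctrl.read_camera("side") if 0 else cv2.imread("pics/side0.png")
h0=cv2.cvtColor(o,cv2.COLOR_BGR2HSV); m0=cv2.inRange(h0,(0,90,40),(20,255,255))
w=np.argwhere(m0[185:225,230:262]); print("tube orange u",230+w[:,1].min(),230+w[:,1].max(),"v",185+w[:,0].min(),185+w[:,0].max())
# red line circle at z=.064, r~.0255
c=np.c_[.4523+.0255*np.cos(a),.253+.0255*np.sin(a)]
B=proj("side",np.c_[c,np.full(200,.064)]);print("line pred",B.min(0),B.max(0))
E
```

```text
164 238 250 2; 165 250 250 1; 166 236 237 2; 167 236 238 3; 168 236 238 3; 169 236 238 3; 171 237 239 3; 
pred bottom: umin,umax,vmax 235.2706178678614 252.82512404104176 174.59244344424798
rim pred [231.6368031  185.50005715] [257.85144931 202.16988704]
[[ 4.37865013 -0.31013606]]
[[-0.24274284 -2.5888373 ]]
tube orange u 242 249 v 198 200
line pred [234.23283649 189.99119528] [255.68114087 203.73011921]
```

```bash
python3 -m handwheel '[[[0,0,0.7],[0,0,0],1],[[0,0,0.5],[0,0,0],1],[[0,0,0],[0,0,0],1],[[0,0,0],[0,0,0],1]]'
python3 - <<'E'
from h import *
goto([.4545,.2563,.078])
im=snap("side","side6")
cv2.imwrite("pics/c6.png",cv2.resize(im[155:230,205:285],None,fx=8,fy=8,interpolation=cv2.INTER_CUBIC))
E
```

```text
clock: 11.58
eef_pos: [0.4556, 0.2565, 0.096]
eef_rot: [-0.021, 3.14, 0.0]
contact_force: [0.6, 0.1, 0.0]
opening: 0.0386
gripper_force: 30.0
pos [0.4556 0.2565 0.096 ] shift [ 0.022 -0.004  0.361]
tooly yaw deg 90.75 t 11.575 F [0.6 0.1 0. ] open 0.03857829394661389
```

View pics/c6.png

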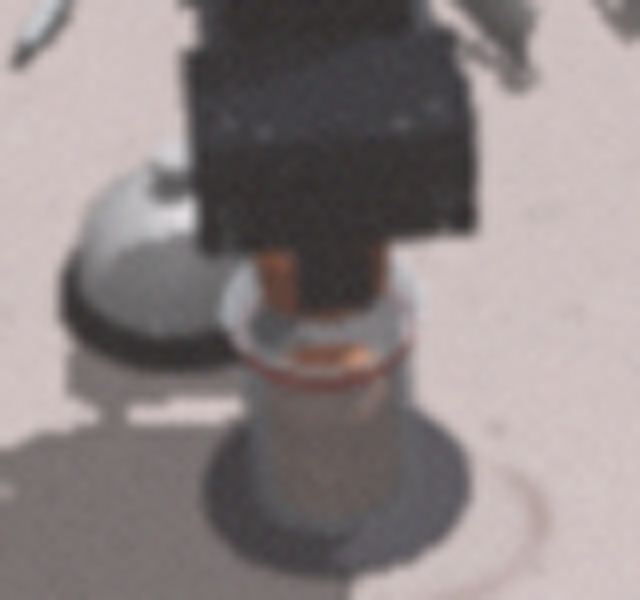

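The pod sits at u 258–388 in the crop, left of the finger (298–383), so it is gripped about 5 mm off-centre in x. The rim spans 222–415, the red line's lowest point is at v≈385, and the foot spans 205–470 with its bottom at v≈575. I'll compute positions from these.

```bash
python3 - <<'E'
from h import *
a=np.linspace(0,2*np.pi,400)
U=lambda u:205+(u+.5)/8-.5
V=lambda v:155+(v+.5)/8-.5
def ext(x,y,z,r):
    B=proj("side",np.c_[x+r*np.cos(a),y+r*np.sin(a),np.full(400,z)]); return B[:,0].min(),B[:,0].max(),B[:,1].max()
x,y=.453,.2545
for nm,z,r,l,R_,b in(("rim",.0735,.031,222,415,None),("line",.064,.0255,240,412,386),("foot",.004,.042,205,470,577)):
    e=ext(x,y,z,r); print(nm,"x",x+((U(l)+U(R_))/2-(e[0]+e[1])/2)/438*1, "y",None if b is None else y-(V(b)-e[2])/259, "width",e[1]-e[0],U(R_)-U(l))
x,y=.4556,.2565
e=ext(x,y,.094,.02); print("pod x",x+((U(258)+U(388))/2-(e[0]+e[1])/2)/438,"w",e[1]-e[0],130/8,"vmax pred",e[2], "bottom", ext(x,y,.0845,.02)[2],"obs",V(318))
f=proj("side",[[x-.0095,y-.03,.096],[x+.0095,y-.03,.096]]); print("finger pred",f,"obs",U(298),U(383),V(308))
for t in(.02,.035): print(t,proj("side",[[x,y-t,.096]]))
E
```

```text
rim x 0.4515649767205613 y None width 26.189703910463237 24.125
line x 0.45322346834350696 y 0.2563581552497109 width 21.42713328409613 21.5
foot x 0.4536409271330889 y 0.2547623355354818 width 34.14491008916042 33.125
pod x 0.4540553876564873 w 17.06571565636503 16.25 vmax pred 191.27022531998938 bottom 194.43234228315558 obs 194.3125
finger pred [[242.2028386  193.60095799]
 [250.46440818 192.9835033 ]] obs 241.8125 252.4375 193.0625
0.02 [[246.07898972 190.56229261]]
0.035 [[246.46615384 194.67044491]]
```

The pod is within about 1–2 mm of the tube's axis, so I'll lower it.

```bash
python3 -m handwheel '[[[0,0,0.15],[0,0,0],1],[[0,0,0],[0,0,0],1],[[0,0,0],[0,0,0],1]]'
python3 -m handwheel '[[[0,0,0.1],[0,0,0],1],[[0,0,0],[0,0,0],1],[[0,0,0],[0,0,0],1]]'
python3 -m handwheel '[[[0,0,0.08],[0,0,0],1],[[0,0,0],[0,0,0],1],[[0,0,0],[0,0,0],1]]'
```

```text
clock: 12.0
eef_pos: [0.4548, 0.257, 0.0877]
eef_rot: [-0.022, 3.141, 0.0]
contact_force: [-0.6, 0.4, 0.5]
opening: 0.0386
gripper_force: 30.0
clock: 12.38
eef_pos: [0.4547, 0.2569, 0.0824]
eef_rot: [0.022, -3.141, 0.0]
contact_force: [-0.1, -0.1, 0.2]
opening: 0.0386
gripper_force: 30.0
clock: 12.75
eef_pos: [0.4547, 0.2569, 0.0785]
eef_rot: [0.022, -3.141, 0.0]
contact_force: [0.1, -0.0, -0.3]
opening: 0.0386
gripper_force: 30.0
```

```bash
python3 -m handwheel '[[[0,0,0],[0,0,0],0.4],[[0,0,0],[0,0,0],0.4],[[0,0,0],[0,0,0],0.3],[[0,0,0],[0,0,0],0.3]]'
python3 -m handwheel '[[[0,0,-0.8],[0,0,0],0.3],[[0,0,-0.8],[0,0,0],0.3],[[0.2,-1,-0.3],[0,0,0],1],[[0.2,-1,0],[0,0,0],1],[[0.2,-1,0],[0,0,0],1]]'
python3 - <<'E'
from h import *
goto([.4547,.2569,.078])
a=snap("side","side7");b=snap("top","top7")
f=lambda i:cv2.resize(i,(400,400),interpolation=cv2.INTER_CUBIC)
cv2.imwrite("pics/c7.png",np.hstack([f(b[215:265,215:265]),f(a[180:230,220:270])]))
for n,im,w in(("top",b,(slice(215,265),slice(215,265))),("side",a,(slice(180,225),slice(225,265)))):
    m=cv2.inRange(cv2.cvtColor(im,cv2.COLOR_BGR2HSV),(3,80,60),(20,255,255))[w]; p=np.argwhere(m); print(n,len(p),p.min(0),p.max(0),p.mean(0)+[w[0].start,w[1].start])
E
```

```text
clock: 13.25
eef_pos: [0.4548, 0.2569, 0.0786]
eef_rot: [-0.022, 3.141, 0.0]
contact_force: [0.1, -0.1, 0.2]
opening: 0.0594
gripper_force: 0.0
clock: 13.88
eef_pos: [0.4267, 0.1053, 0.1741]
eef_rot: [-0.024, 3.14, -0.0]
contact_force: [0.6, 0.4, 0.2]
opening: 0.0387
gripper_force: 0.0
pos [0.4267 0.1053 0.1741] shift [-0.604  3.023  1.921]
tooly yaw deg 90.87 t 13.875 F [0.6 0.4 0.2] open 0.03868340143762715
top 454 [ 3 12] [49 49] [241.55947137 248.38986784]Traceback (most recent call last):
  File "<stdin>", line 7, in <module>
    return umr_minimum(a, axis, None, out, keepdims, initial, where)
ValueError: zero-size array to reduction operation minimum which has no identity
```

View pics/c7.png

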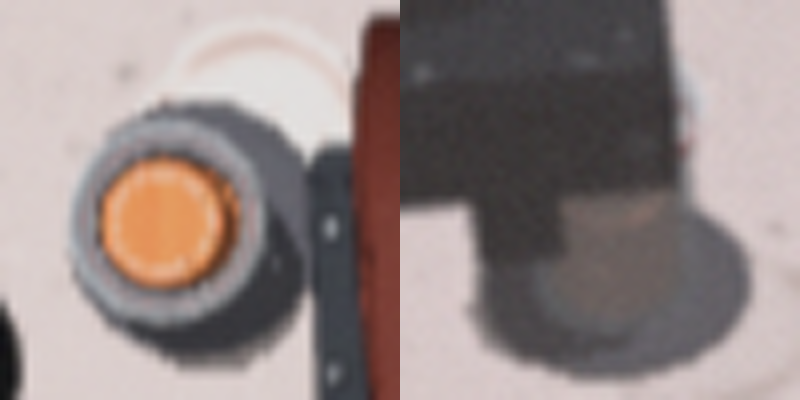

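The pod dropped into the tube, with its disc at (163,223) inside the rim centred near (168,222). A slight tilt is possible, so I'll press gently with closed fingers to check the height and seat it.

```bash
python3 -m handwheel '[[[-0.19,1,0],[0,0,0],1],[[-0.18,1,0],[0,0,0],1],[[-0.18,1,0],[0,0,0],1],[[0,0.02,0],[0,0,0],1],[[0,0,0.8],[0,0,0],1]]'
python3 -m handwheel '[[[0,0,0.8],[0,0,0],1],[[0,0,0],[0,0,0],1],[[0,0,0.2],[0,0,0],1],[[0,0,0.12],[0,0,0],1],[[0,0,0],[0,0,0],1]]'
python3 -c "
from h import *
goto([.454,.2565,.066])"
```

```text
clock: 14.6
eef_pos: [0.4548, 0.2597, 0.1362]
eef_rot: [-0.025, 3.135, 0.004]
contact_force: [0.4, -0.6, -0.1]
opening: 0.0005
gripper_force: 0.0
clock: 15.22
eef_pos: [0.4526, 0.2579, 0.078]
eef_rot: [-0.022, 3.141, 0.0]
contact_force: [0.3, 0.1, 0.5]
opening: 0.0004
gripper_force: 0.0
pos [0.4526 0.2579 0.078 ] shift [-0.028 -0.028  0.24 ]
tooly yaw deg 90.8 t 15.225 F [0.3 0.1 0.5] open 0.0003764365492736457
```

```bash
python3 -m handwheel '[[[-0.03,-0.03,0.1],[0,0,0],1],[[0,0,0],[0,0,0],1],[[0,0,0],[0,0,0],1]]'
python3 -m handwheel '[[[0,0,0.08],[0,0,0],1],[[0,0,0],[0,0,0],1],[[0,0,0],[0,0,0],1]]'
python3 -m handwheel '[[[0,0,0.04],[0,0,0],1],[[0,0,0],[0,0,0],1],[[0,0,0],[0,0,0],1]]'
python3 -m handwheel '[[[0,0,0.04],[0,0,0],1],[[0,0,0],[0,0,0],1],[[0,0,0],[0,0,0],1]]'
```

```text
clock: 15.6
eef_pos: [0.4538, 0.2564, 0.0726]
eef_rot: [-0.022, 3.142, 0.0]
contact_force: [0.1, 0.8, 0.4]
opening: 0.0004
gripper_force: 0.0
clock: 15.98
eef_pos: [0.4537, 0.2564, 0.0685]
eef_rot: [0.022, -3.141, 0.0]
contact_force: [-0.5, -0.0, 0.8]
opening: 0.0003
gripper_force: 0.0
clock: 16.35
eef_pos: [0.4537, 0.2564, 0.0665]
eef_rot: [0.022, -3.141, 0.0]
contact_force: [0.9, -0.0, 0.1]
opening: 0.0004
gripper_force: 0.0
clock: 16.73
eef_pos: [0.4537, 0.2564, 0.0645]
eef_rot: [0.022, -3.141, 0.0]
contact_force: [0.4, 0.3, 0.4]
opening: 0.0005
gripper_force: 0.0
```

```bash
python3 -m handwheel '[[[0,0,0.03],[0,0,0],1],[[0,0,0],[0,0,0],1],[[0,0,0],[0,0,0],1]]'
python3 -m handwheel '[[[0,0,0.03],[0,0,0],1],[[0,0,0],[0,0,0],1],[[0,0,0],[0,0,0],1]]'
```

```text
clock: 17.1
eef_pos: [0.4544, 0.2566, 0.0644]
eef_rot: [-0.022, 3.14, 0.0]
contact_force: [-1.7, -1.7, 8.3]
opening: 0.0004
gripper_force: 4.2
clock: 17.48
eef_pos: [0.4549, 0.2565, 0.0643]
eef_rot: [-0.023, 3.14, 0.0]
contact_force: [-5.7, -2.9, 19.0]
opening: 0.0003
gripper_force: 9.3
```

Contact is firm at z = 0.064, so the stack top is at the line. I'll retreat and make a numeric check.

```bash
python3 -m handwheel '[[[0,0,-0.2],[0,0,0],1],[[0,0,-0.8],[0,0,0],1],[[0,0,-1],[0,0,0],1],[[0,-0.7,-0.7],[0,0,0],1],[[0,-1,0],[0,0,0],1]]'
python3 -m handwheel '[[[0,-1,0],[0,0,0],1],[[0,-1,0],[0,0,0],1],[[0,-1,0],[0,0,0],1],[[0,-1,0],[0,0,0],1],[[0,0,0],[0,0,0],1]]'
python3 - <<'E'
from h import *
o=ctrl.get_obs();print(o["eef_pos"],o["contact_force"])
for n,w in(("top",(slice(225,262),slice(215,252))),("side",(slice(180,225),slice(225,265)))):
    im=snap(n,n+"8"); m=cv2.inRange(cv2.cvtColor(im,cv2.COLOR_BGR2HSV),(3,80,60),(20,255,255))[w]
    k,l,st,c=cv2.connectedComponentsWithStats(m)
    for i in range(1,k):
        q=c[i]+[w[1].start,w[0].start]
        if st[i,4]>8: print(n,st[i],q,atz(n,q,.064))
for n in("top","side"): print(n,proj(n,[.4538,.2563,.064]),proj(n,[.4538,.2563,.0735]))
a,b=cv2.imread("pics/top0.png"),cv2.imread("pics/top8.png")
for nm,w in(("green",(slice(178,200),slice(335,360))),("knob",(slice(160,185),slice(315,340))),("bell",(slice(243,280),slice(183,220))),("cup",(slice(155,200),slice(160,200)))): print(nm,np.abs(a[w].astype(int)-b[w]).mean())
E
```

```text
clock: 18.1
eef_pos: [0.4572, 0.1717, 0.2006]
eef_rot: [-0.026, 3.134, 0.002]
contact_force: [0.1, -0.5, 0.2]
opening: 0.0006
gripper_force: 0.0
clock: 18.73
eef_pos: [0.4577, -0.0314, 0.1967]
eef_rot: [-0.014, 3.141, -0.001]
contact_force: [0.4, 0.5, -0.1]
opening: 0.0009
gripper_force: 0.0
[ 0.45771703 -0.0314189   0.196669  ] [ 0.35940866  0.51737153 -0.12556835]
top [ 12   9  18  17 238] [235.6302521  242.16386555] [0.45475964 0.25979442 0.064     ]
side [ 6 38  6  4  9] [233.11111111 219.        ] [0.42113777 0.17766769 0.064     ]
top [[237.05363646 242.51282024]] [[236.52885324 242.37653659]]
side [[245.51328083 195.8202304 ]] [[245.30758902 192.74192174]]
green 22.35151515151515
knob 17.365333333333332
bell 26.37618699780862
cup 29.038888888888888
```

```bash
python3 -m handwheel '[[[0,-1,-0.5],[0,0,0],1],[[0,-1,-0.5],[0,0,0],1],[[0,-1,0],[0,0,0],1],[[0,-1,0],[0,0,0],1],[[0,0,0],[0,0,0],1]]'
python3 - <<'E'
from h import *
C={"top":{"tube":(225,215,37,37),"green":(178,335,20,24),"knob":(160,315,25,25),"bell":(243,183,37,37),"cup":(155,160,45,40)},
"side":{"tube":(180,225,45,40),"knob":(225,318,25,25),"green":(270,305,25,25),"bell":(170,208,35,35),"cup":(150,290,30,35)}}
for n in C:
    im=snap(n,n+"9"); a=cv2.imread(f"pics/{n}0.png")
    for k,(r,c,h,w) in C[n].items():
        R_=cv2.matchTemplate(im[r-6:r+h+6,c-6:c+w+6],a[r:r+h,c:c+w],cv2.TM_CCOEFF_NORMED)
        _,s,_,p=cv2.minMaxLoc(R_); print(n,k,round(s,3),p[0]-6,p[1]-6)
s=cv2.imread("pics/side9.png"); h=cv2.cvtColor(s,cv2.COLOR_BGR2HSV)
for v in range(184,212,1): print(v," ".join(f"{x[0]:3d}/{x[1]:3d}/{x[2]:3d}" for x in h[v,233:259:3]))
a=np.linspace(0,2*np.pi,200)
B=proj("side",np.c_[.4538+.02*np.cos(a),.2563+.02*np.sin(a),np.full(200,.064)]);print("flat top pred",B.min(0),B.max(0))
E
```

```text
clock: 19.45
eef_pos: [0.4609, -0.2297, 0.2463]
eef_rot: [0.019, -3.141, -0.0]
contact_force: [0.3, 0.0, -0.4]
opening: 0.0006
gripper_force: 0.0
top tube 0.94 0 0
top green 0.999 0 0
top knob 1.0 0 0
top bell 1.0 0 0
top cup 1.0 0 0
side tube 0.202 -5 -1
side knob 0.997 0 0
side green 0.995 0 0
side bell 0.399 0 0
side cup 0.425 0 0
184   1/ 77/ 80   0/ 70/ 80 179/ 85/ 78   2/ 85/ 78   3/ 84/ 79   5/ 95/ 75   3/100/ 74   3/ 87/ 76   0/ 78/ 78
185   0/ 76/ 81   1/ 73/ 77   1/ 78/ 78   0/ 81/ 79   2/ 83/ 77   2/ 83/ 77   2/ 88/ 78   3/ 95/ 75   1/ 88/ 78
186   5/ 75/ 78   0/ 71/ 79   4/ 77/ 79   0/ 76/ 81   1/ 81/ 79   5/ 85/ 75   2/ 84/ 76   0/ 82/ 78   2/ 93/ 77
187   3/ 73/ 80   3/ 76/ 81   1/ 76/ 81   2/ 84/ 82   3/ 85/ 78   1/ 79/ 77   4/ 83/ 77   0/ 81/ 76   1/ 87/ 76
188   4/ 74/ 79   4/ 76/ 81   0/ 78/ 82   1/ 83/ 80   0/ 73/ 80   3/ 79/ 77   3/ 81/ 76   5/ 87/ 73   0/ 85/ 75
189 179/ 69/ 78   1/ 75/ 82   3/ 85/ 78   1/ 77/ 80   4/ 78/ 78   6/ 94/ 76   2/ 84/ 76   4/ 82/ 78   4/ 84/ 76
190   4/ 77/ 83 178/ 75/ 82   3/ 74/ 79   1/ 76/ 81 179/ 81/ 79   5/ 79/ 77   1/ 78/ 75   1/
[... 1741 characters left out ...]
 0/ 72/ 82   4/ 79/ 81   2/ 80/ 80   3/ 78/ 78   2/ 82/ 81   2/ 82/ 81
207   4/ 74/ 83 179/ 68/ 86   1/ 67/ 80   3/ 71/ 83   3/ 85/ 81   2/ 77/ 83   1/ 77/ 80   0/ 81/ 79   0/ 75/ 78
208   6/ 75/ 85   4/ 63/ 85   4/ 71/ 83   0/ 72/ 82   3/ 80/ 83   1/ 76/ 81   3/ 89/ 80   3/ 82/ 81   3/ 89/ 77
209   1/ 68/ 86   4/ 72/ 85   2/ 78/ 85   0/ 72/ 81 179/ 77/ 83   0/ 71/ 79 179/ 80/ 80   3/ 76/ 81   4/ 77/ 83
210   3/ 67/ 87   4/ 66/ 85   0/ 72/ 85   3/ 72/ 82   1/ 73/ 84   3/ 85/ 78   4/ 80/ 80   2/ 77/ 83   0/ 90/ 79
211   2/ 76/ 90   0/ 64/ 84   1/ 68/ 83   1/ 73/ 84   3/ 77/ 79   6/ 80/ 83   4/ 79/ 81   1/ 82/ 81   3/ 95/ 78
flat top pred [237.11667301 190.52542116] [253.90093171 201.25230502]
```

```bash
python3 -c "
from cell import ctrl
print(ctrl.hand_in())"
```

```text
the job is handed in; nothing more can be done
None
```

I handed the job in with the copper pod in the tube: a press with closed fingers met its top at 64 mm, the red line. The toggle is back upright, and the green pod, cup and bell are where they started. The arm blocked the side camera at the end, so that height comes from the press and not from a picture.

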